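Take the bench shaker out of service and hang up its flask rings

ROBOT

A 7-joint arm with a two-finger parallel gripper is mounted at the origin on the work surface. World frame = base frame: x ahead of the robot, y to its left, z up, the work surface at z = 0. Lengths are in m, angles in rad, forces in N, time in s.
With the tool pointing down it reaches from about 0.4 to 0.85 m from the base axis. Payload 6.9 kg.
Tool frame: the origin (TCP) lies midway between the tips of the shut fingers; the grasp point (between the pads) lies behind it (ctrl.pinch_z is the z of the grasp point in the tool frame, in m); z points along the fingers, y is the line along which they close (so a half turn about z gives the same grasp; the last joint's range is limited). The gripper opens to 85 mm and grips with 20 to 120 N. Pads are 22 mm wide; open, the fingers measure 114 mm over their backs; the gripper's body (76 mm by 85 mm) begins 54 mm behind the grasp point. The pads swing forward as they close: fully open they stand 13 mm farther back than shut.
Start: joints at [-1.218, 0.507, -0.238, 1.5, 0.126, 1.149, -0.155], TCP at [0.153, 0.606, 0.231] pointing down, gripper open.
Joint ranges: [-3.08, 3.08], [-0.24, 2.05], [-1.43, 1.35], [0, 2.5], [-1.52, 4.66], [0.17, 1.96], [-2.89, 2.89]. Speed limits (rad/s): [2.39, 2.39, 3.14, 3.14, 3.14, 3.14, 3.14].

INTERFACE

Orientations are given as a unit quaternion [w, x, y, z].
In Python, from station import ctrl, get_state, vision, ticket, models gives the robot as it stands. Calls block until the motion is done:
- ctrl.movep(position, orientation): joint-space move of the TCP to a pose.
- ctrl.movel(position, frame=None, max_speed=0.15): straight line of the TCP; frame=None keeps the orientation; max_speed is the mean speed in m/s.
- ctrl.set_joints(angles): joint-space move.
- ctrl.ungrasp() and ctrl.close_gripper(force=None): open the fingers fully, or close them until they stop; force is the grip in N (None keeps the last).
- ctrl.pause(seconds).
- ctrl.ik(position, orientation): joint angles nearest the present ones, or None.
- get_state(): the state.
- vision.grab_frame(name): name is "scene" or "top" or "wrist"; returns (picture, depth): 400x640x3 uint8, blue, green, red; 400x640 float32, m along the optical axis (not along the pixel's ray), 0 where there is no reading.
- vision.camera_info(name): a dict with "mtx" (3x3 intrinsics, pixels), "dist_coeffs" ([k1, k2, p1, p2, k3] as OpenCV has them; the pictures are not rectified), "R" (3x3) and "t" (3): a world point X has camera coordinates R X + t; the wrist camera has in their place "hand_eye" (4x4, takes a point from camera to tool coordinates, whose origin is the TCP and whose axes are the flange's). Camera axes: x right, y down, z forward; pixel columns grow to the right and rows downward; lengths in m; the calibration is good to about 2 mm. A picture is of the moment at which its call begins: read the wrist's pose just before it. camera_info takes no time and is no camera call.
A pose or a line that the arm cannot do raises ctrl.Unreachable and nothing moves.
- ticket.close_job(): hands the job in; it is judged then, once.
Trained networks look in the newest picture that a camera, given by its name, has taken for a name from the list of things; names that differ only in an ending like _2 or _b are one class to them, and where a whole thing is asked for, a point or a joint stands for the part that bears it (a point fixed in the world has none). Each returns a list of dicts, best first, with "p" (0 to 1); they miss things now and then, are a little off and sometimes report something else, mostly with a low value. They report only what shows in the picture. A call takes as long as a camera call.
- models.recognise(camera, target): "point" ([column, row] in pixels, amid what is visible of it).
- models.masks_of(camera, target): "mask" (400x640 bool, what is visible of it) and "point" ([column, row] in pixels, amid what is visible of it).
The state is a dict: "time": time; "qpos": joint angles; "qd": joint speeds; "tau": joint torques, N m; "tcp_pos": TCP position; "eef_rot": TCP orientation; "contact_force": force on the tool from outside, world axes, zero at the start; "wrist_torque": the same for the moment, N m; "width": finger opening in m; "gripper_force": force on a finger pad.
Only numpy, scipy, OpenCV 4.12 (cv2) and the standard library are available. Lean on these libraries where they do the work, as an engineer would, in place of code of your own. Each camera call takes 0.05 s, during which the arm holds its last target. There are 200 camera calls.

TASK

Take the bench shaker out of service: turn its isolator to off, then swing its lockout hasp fully out, then slide the transport lock fully home, and only after that clear the platform: hang every cork flask ring that is there on the one hook, largest first, then the next largest and so on, each pushed down the hook so that it lies flat against the sloping face or the ring behind it. Do not disturb the bottle, the freezer box or the scanner.

Things in the scene. Friction and masses are not known exactly. Their poses are not given: they have to be found in the camera images.
- isolator (a joint): Main isolator of the shaker: black bar handle on a grey square plate (66 mm) at the end of the white console nearer the robot. Angle in rad: 0 = on (bar along the shaker's x), 1.57 = off, at its stop (bar along the shaker's y); grows anticlockwise seen from above. Stays where it is left; about 0.2 N m turns it.
- isolator_grip (a point): Point on the isolator's vertical turning axis, at a good gripping height: the bar is 64 mm long (along this frame's x, which turns with the handle), 14 mm thick (y) and 30 mm tall, its top 8 mm above this point and its underside 22 mm below it; under it is a boss of radius 21 mm, 12 mm tall.
- hasp (a joint): Lockout hasp: flat steel leaf, 72 x 16 x 4 mm, on the console beside the isolator plate, pivoted on a vertical pin, with an upright knob on its free end. Angle in rad: 0 = stowed along the plate (leaf points to the shaker's -x), 1.57 = fully out over the console's edge (points to the shaker's -y); grows anticlockwise from above. Stays where left; about 1 N at the knob moves it.
- hasp_knob (a point): Point on the axis of the hasp's knob: upright steel cylinder, 14 mm in diameter, 26 mm tall, its top 12 mm above this point; it stands 60 mm from the pivot and the leaf's top is 14 mm below this point.
- hasp_pivot (a point): Point on the hasp's vertical pivot axis, at the same height as hasp_knob.
- lock (a joint): Transport lock of the shaker: sliding bolt on the console's far end. Travel in m: 0 = free, 0.045 = fully home at its end stop, with the bolt in the keeper on the platform's edge; it grows along the shaker's +y, towards the platform. Stays where it is left; about 3 N moves it.
- lock_grip (a point): Middle of the transport lock's black grip block, 26 mm along the shaker's x, 18 mm along its y, 26 mm tall, its top 12 mm above this point; its frame has the shaker's axes.
- shaker: Bench orbital shaker, fixed, not running: square platform 300 x 300 mm with black rubber mat, its top 120 mm above this origin, which is on the bench under the platform's centre. Along its -y side runs the white console (300 mm along x, y from -143 to -280 mm, deck 95 mm high): isolator at x -85, y -215 mm, lock at x 90 mm. z is up.
- hook: Hook: steel rod, 9 mm thick, rising at 45 degrees towards the robot from the sloping steel face of a fixed stand. Origin: where the rod leaves the face, 122 mm above the bench. z: out along the rod; x: up the slope in the face; y: level. Straight for 115 mm, then bent up the slope: tip at x 9, z 130 mm. Face: 165 mm wide, from x = 50 to x = -130 mm.
- ring_a: The largest of the four cork flask rings: flat cork ring, 144 mm outside diameter, 78 mm bore, 20 mm thick. Origin: the ring's centre; z: its axis. At the start it lies flat on the shaker's platform. May be absent.
- ring_b: The second largest of the four cork flask rings: flat cork ring, 128 mm outside diameter, 68 mm bore, 20 mm thick. Origin: the ring's centre; z: its axis. At the start it lies flat on the shaker's platform. May be absent.
- ring_c: The third largest of the four cork flask rings: flat cork ring, 112 mm outside diameter, 58 mm bore, 20 mm thick. Origin: the ring's centre; z: its axis. At the start it lies flat on the shaker's platform. May be absent.
- ring_d: The smallest of the four cork flask rings: flat cork ring, 96 mm outside diameter, 48 mm bore, 20 mm thick. Origin: the ring's centre; z: its axis. At the start it lies flat on the shaker's platform. May be absent.
- reagent: Bystander: brown reagent bottle with black cap, 72 mm in diameter, 170 mm tall; origin at the centre of its underside.
- freezer_box: Bystander: white cardboard freezer box, 136 x 136 x 51 mm; origin at the centre of its underside.
- scanner: Bystander: white hand-held barcode scanner lying on the bench, about 190 x 40 x 45 mm; origin under its handle.

How it is judged:
By the outcome, as a careful person would: the job done as asked, in the order asked, and still so for the second after the job is handed in, with the robot touching nothing.
Of ring_a, ring_b, ring_c, ring_d only 3 to 4 are there at a start; the rules pass over those that are not, and their reading is None.
At some moment in a run one of ring_a, ring_b, ring_c, ring_d may be knocked a few centimetres aside while the robot is not near it.
Once in a run the grip may slacken for a moment while it holds something.
It also fails if it takes over 208 s, if anything falls off the work surface, if the arm or the gripper's body presses on something with over 40 N, if the wrist force passes 120 N, or if a joint passes its speed limit or range.

## Working session

There is one attempt and no reset: what is moved stays moved. The work goes in short steps, each a Python script; the robot and the scene stay as the last script left them, time stands still between calls to the robot, and variables do not carry over. Pictures are saved under pics/ and viewed, at most 14 in all, crops included, and the job is handed in when it is done.

```bash
ls; mkdir -p pics; python3 - <<'E'
from station import ctrl,get_state,vision,models
import cv2,numpy as np
s=get_state();print(s['time'],s['tcp_pos'],s['eef_rot'],s['width'],ctrl.pinch_z)
ims=[]
for c in ('scene','top'):
    im,d=vision.grab_frame(c);cv2.imwrite(f'pics/{c}0.png',im);np.save(f'{c}d.npy',d)
    i=vision.camera_info(c);print(c,np.round(i['mtx'],1).tolist(),np.round(i['dist_coeffs'],3),np.round(-i['R'].T@i['t'],3),np.round(i['R'][2],2))
    for n in ['isolator','hasp','lock','lock_grip','hasp_knob','shaker','hook','ring_a','reagent','freezer_box','scanner']:
        r=models.recognise(c,n);print(n,[(np.round(x['point']).tolist(),round(x['p'],2)) for x in r[:5]])
print(get_state()['time'], np.round(vision.camera_info('wrist')['hand_eye'],3))
E
```

```text
pics
0.0 [0.15262965 0.60556691 0.23044509] [-8.69586599e-05  1.23065312e-01  9.92398196e-01 -8.61572780e-04] 0.08509437517335272 -0.0187
scene [[466.4, 0.0, 309.7], [0.0, 466.4, 207.6], [0.0, 0.0, 1.0]] [-0.065  0.     0.     0.     0.   ] [ 1.238 -0.713  0.751] [-0.61  0.57 -0.55]
isolator [([238.0, 231.0], 0.55)]
hasp [([218.0, 250.0], 0.61)]
lock [([284.0, 280.0], 0.84), ([293.0, 255.0], 0.32)]
lock_grip [([284.0, 278.0], 0.76)]
hasp_knob [([214.0, 249.0], 0.69), ([185.0, 334.0], 0.3)]
shaker []
hook [([384.0, 158.0], 0.73), ([285.0, 276.0], 0.54)]
ring_a [([291.0, 211.0], 0.89), ([332.0, 234.0], 0.89), ([374.0, 210.0], 0.73), ([327.0, 181.0], 0.57)]
reagent [([442.0, 199.0], 0.96)]
freezer_box [([184.0, 335.0], 0.79)]
scanner [([148.0, 233.0], 0.7)]
top [[398.0, 0.0, 318.4], [0.0, 398.0, 196.6], [0.0, 0.0, 1.0]] [0.032 0.    0.    0.    0.   ] [ 0.388 -0.014  1.188] [ 0.1  -0.   -0.99]
isolator [([405.0, 195.0], 0.83), ([347.0, 148.0], 0.74), ([437.0, 295.0], 0.23)]
hasp [([423.0, 195.0], 0.6), ([472.0, 164.0], 0.21)]
lock [([408.0, 132.0], 0.61)]
lock_grip [([409.0, 135.0], 0.75), ([294.0, 154.0], 0.41)]
hasp_knob [([420.0, 192.0], 0.69)]
shaker [([361.0, 168.0], 0.71)]
hook [([186.0, 209.0], 0.71)]
ring_a [([294.0, 186.0], 0.91), ([361.0, 185.0], 0.88), ([357.0, 137.0], 0.67), ([294.0, 157.0], 0.56)]
reagent [([211.0, 133.0], 0.97)]
freezer_box [([470.0, 164.0], 0.77)]
scanner [([438.0, 294.0], 0.97)]
1.2 [[ 0.001 -0.958 -0.288  0.073]
 [ 1.     0.001  0.001 -0.   ]
 [-0.    -0.288  0.958 -0.144]
 [ 0.     0.     0.     1.   ]]
```

View pics/top0.png

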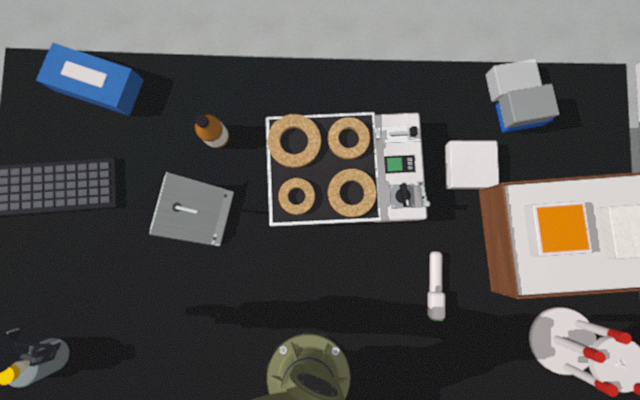

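View pics/scene0.png

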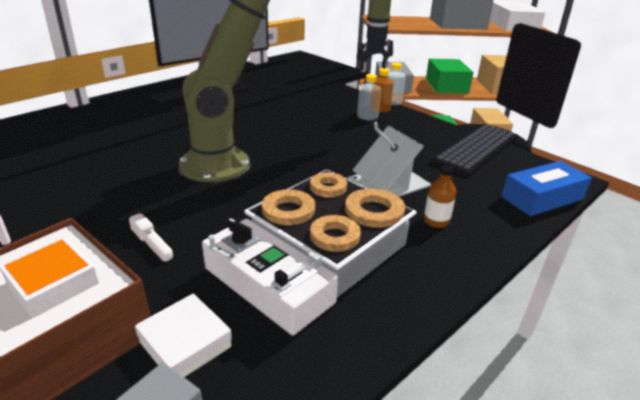

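The top view shows all four rings on the platform: a (295,140), b (352,192), c (349,138), d (297,196). The isolator is at (405,195), the lock at (408,132) and the hook at (185,209). Next I'll measure the geometry from depth.

```bash
cat > h.py <<'E'
from station import ctrl,get_state,vision,models,ticket
import cv2,numpy as np
from scipy.spatial.transform import Rotation as Ro
def q2R(q): return Ro.from_quat([q[1],q[2],q[3],q[0]]).as_matrix()
def R2q(M): x=Ro.from_matrix(M).as_quat(); return [x[3],x[0],x[1],x[2]]
def campose(name,s=None):
    """camera->world R,t"""
    i=vision.camera_info(name)
    if name=='wrist':
        H=np.array(i['hand_eye']);s=s or get_state();R=q2R(s['eef_rot'])
        return R@H[:3,:3],R@H[:3,3]+s['tcp_pos']
    return i['R'].T,-i['R'].T@i['t']
def rays(name,px):
    i=vision.camera_info(name)
    u=cv2.undistortPoints(np.array(px,float).reshape(-1,1,2),i['mtx'],i['dist_coeffs']).reshape(-1,2)
    return np.c_[u,np.ones(len(u))]
def cloud(name,d,s=None):
    R,t=campose(name,s);g=np.mgrid[0:400,0:640]
    r=rays(name,np.c_[g[1].ravel(),g[0].ravel()])*d.reshape(-1,1)
    return (r@R.T+t).reshape(400,640,3)
def onplane(name,px,z,s=None):
    R,t=campose(name,s);r=rays(name,px)@R.T
    return t+r*((z-t[2])/r[:,2:])
def tri(obs):
    """obs: list of (R,t,ray_cam)"""
    A=np.zeros((3,3));b=np.zeros(3)
    for R,t,r in obs:
        v=R@r;v/=np.linalg.norm(v);P=np.eye(3)-np.outer(v,v);A+=P;b+=P@t
    p=np.linalg.solve(A,b)
    return p
def proj(name,X,s=None):
    i=vision.camera_info(name);R,t=campose(name,s)
    r=cv2.projectPoints(np.array(X,float).reshape(-1,3),cv2.Rodrigues(R.T)[0],-R.T@t,i['mtx'],i['dist_coeffs'])
    return r[0].reshape(-1,2)
def down(yaw):
    """tool z down, tool y (closing) at angle yaw+90 (tool x at yaw)"""
    c,s=np.cos(yaw),np.sin(yaw)
    return np.array([[c,s,0],[s,-c,0],[0,0,-1]])
E
python3 - <<'E'
from h import *
d=np.load('topd.npy');im=cv2.imread('pics/top0.png');P=cloud('top',d);Z=P[...,2]
for n,(c,r) in dict(bench=(250,300),mat=(323,165),rimL=(268,165),deck=(420,150),deck2=(420,180),ra=(273,140),rb=(330,192),rc=(333,138),rd=(283,196),iso=(405,195),face=(200,190),face2=(175,225),face3=(215,200)).items():
    p=P[r-1:r+2,c-1:c+2].reshape(-1,3);print(n,np.round(p.mean(0),4),np.round(p.std(0)[2],4))
# rings
S=cv2.cvtColor(im,cv2.COLOR_BGR2HSV)
m=((S[...,0]>8)&(S[...,0]<28)&(S[...,1]>70)&(S[...,2]>90)).astype(np.uint8);m[:,:260]=0;m[:,385:]=0;m[:105]=0;m[230:]=0
n,l,st,ce=cv2.connectedComponentsWithStats(m)
for k in range(1,n):
    if st[k,4]<200: continue
    ct=max(cv2.findContours((l==k).astype(np.uint8),0,1)[0],key=cv2.contourArea)
    w=onplane('top',ct.reshape(-1,2),0.14)[:,:2].astype(np.float32)
    print('ring',st[k],'c,r',cv2.fitEllipse(w), np.median(Z[l==k]))
# platform + console corners: mask z>0.08
m=((Z>0.085)&(d>0)).astype(np.uint8);m[:,:255]=0;m[:,435:]=0;m[:100]=0;m[240:]=0
ct=max(cv2.findContours(m,0,1)[0],key=cv2.contourArea);rr=cv2.minAreaRect(ct);print(rr)
bp=cv2.boxPoints(rr);print(bp,onplane('top',bp,0.12),'deck',onplane('top',bp,0.095))
# face plane
q=P[178:240,155:232].reshape(-1,3);q=q[(q[:,2]>0.03)&(q[:,2]<0.17)]
for _ in range(6):
    c=q.mean(0);v=np.linalg.svd(q-c,full_matrices=False)[2][2];v*=np.sign(v[2]);e=(q-c)@v;q=q[abs(e)<max(.004,2*e.std())]
print('face',c,v,e.std(),len(q),np.degrees(np.arctan2(v[1],v[0])))
E
```

```text
bench [ 0.205   0.1741 -0.0018] 0.0018
mat [ 0.5872 -0.0277  0.118 ] 0.0018
rimL [0.5904 0.127  0.079 ] 0.0543
deck [ 0.6458 -0.3035  0.073 ] 0.038
deck2 [ 0.5561 -0.2977  0.0949] 0.0024
ra [0.6477 0.1084 0.1394] 0.0018
rb [ 0.5111 -0.0477  0.1396] 0.0023
rc [ 0.6577 -0.0526  0.1383] 0.0017
rd [0.4974 0.0766 0.1379] 0.0014
iso [ 0.5078 -0.2458  0.1424] 0.001
face [0.5003 0.2758 0.206 ] 0.3471
face2 [0.4147 0.365  0.1122] 0.0021
face3 [0.4906 0.2793 0.045 ] 0.0032
ring [ 268  114   53   54 1710] c,r ((0.648347795009613, 0.05217595398426056), (0.14077560603618622, 0.14514145255088806), 90.37965393066406) 0.13834516676217867
ring [ 327  117   43   42 1149] c,r ((0.6598778367042542, -0.09345359355211258), (0.11237969249486923, 0.11512093245983124), 60.80329132080078) 0.13824370026667032
ring [ 327  168   50   49 1478] c,r ((0.5119878053665161, -0.10449669510126114), (0.12825550138950348, 0.12943299114704132), 41.9032096862793) 0.13832094150397167
ring [278 177  37  38 891] c,r ((0.4990988075733185, 0.04196837544441223), (0.09638293832540512, 0.09752341359853745), 86.48467254638672) 0.13831291220954434
((347.2940673828125, 166.78598022460938), (110.1313705444336, 160.01918029785156), 87.44384765625)
[[264.90823 115.34338]
 [424.76822 108.20679]
 [429.6799  218.22858]
 [269.81992 225.36517]] [[ 0.72092825  0.13526334  0.12      ]
 [ 0.75236246 -0.304304    0.12      ]
 [ 0.44936047 -0.31684945  0.12      ]
 [ 0.41948441  0.11062525  0.12      ]] deck [[ 0.72873532  0.13875857  0.095     ]
 [ 0.76090562 -0.31110205  0.095     ]
 [ 0.45080828 -0.32394127  0.095     ]
 [ 0.42023263  0.11354354  0.095     ]]
face [0.4590395  0.33807379 0.09667956] [-0.14279766 -0.68550143  0.7139304 ] 0.0017698588462013744 3299 -101.76707657947276
```

```bash
python3 - <<'E'
from h import *
Q=R2q(down(np.pi+np.radians(4)))
for p in [(0.50,-0.235,0.32),(0.54,-0.28,0.30)]:
    print(p,np.round(ctrl.ik(p,Q),2))
names=['isolator_grip','hasp_knob','hasp','lock_grip']
import pickle
obs={n:[] for n in names}
for k,p in enumerate([(0.50,-0.24,0.33),(0.60,-0.25,0.30)]):
    ctrl.movep(p,Q);ctrl.pause(.3);s=get_state();im,d=vision.grab_frame('wrist');cv2.imwrite(f'pics/w{k}.png',im);pickle.dump((s,d),open(f'w{k}.pkl','wb'))
    P=cloud('wrist',d,s)
    for n in names:
        r=models.recognise('wrist',n)
        for x in r[:2]:
            c,rr=np.round(x['point']).astype(int);print(k,n,x['point'],round(x['p'],2),np.round(P[rr,c],4))
print(get_state()['time'])
E
python3 -c "
import cv2,numpy as np
cv2.imwrite('pics/w01.png',cv2.imread('pics/w0.png'))"
```

```text
(0.5, -0.235, 0.32) [-0.13  0.42  0.82  1.55 -0.31  1.31  2.37]
(0.54, -0.28, 0.3) [-0.03  0.54  0.82  1.44 -0.39  1.34  2.45]
0 isolator_grip [310.6, 181.3] 0.9 [ 0.505  -0.2438  0.1449]
0 isolator_grip [402.2, 324.0] 0.61 [ 0.6666 -0.1279  0.1421]
0 hasp_knob [259.6, 177.9] 0.62 [ 0.5159 -0.3013  0.1014]
0 hasp [260.7, 178.9] 0.74 [ 0.5173 -0.3004  0.0999]
0 lock_grip [280.9, 315.8] 0.59 [ 0.6758 -0.2681  0.1285]
1 isolator_grip [325.6, 84.6] 0.95 [ 0.5143 -0.2473  0.1457]
1 isolator_grip [396.9, 148.4] 0.52 [ 0.5654 -0.1743  0.121 ]
1 hasp_knob [264.6, 84.5] 0.58 [ 0.5158 -0.3046  0.1014]
1 hasp [266.7, 81.5] 0.77 [ 0.5138 -0.3029  0.1008]
1 lock_grip [292.7, 251.8] 0.73 [ 0.6764 -0.2676  0.1311]
6.0167
```

View pics/w0.png

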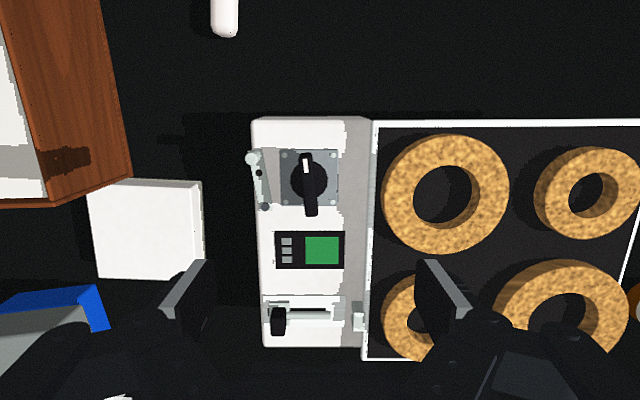

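View pics/w1.png

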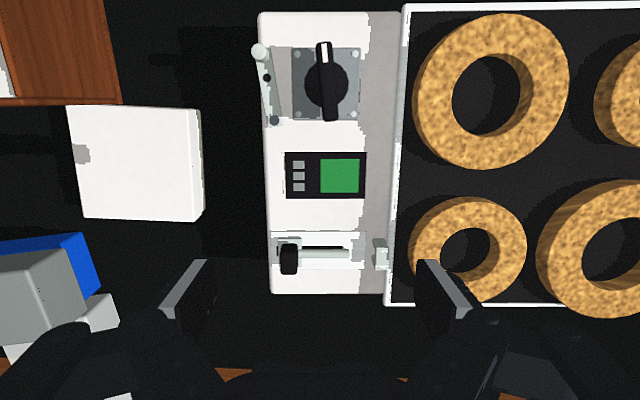

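The wrist views put the isolator at (310,182) in w0 and (325,85) in w1. The hasp knob is at (252,158) in w0 and (260,50) in w1, with its pivot at (265,206) and (273,119). The lock block is at (278,320) in w0 and (288,258) in w1. I'll zoom in for exact pixels.

```bash
python3 - <<'E'
import cv2,numpy as np
a=cv2.imread('pics/w0.png')[110:355,235:385];b=cv2.imread('pics/w1.png')[0:300,240:415]
f=lambda i,k:cv2.resize(i,None,fx=k,fy=k,interpolation=cv2.INTER_CUBIC)
A=f(a,2.4);B=f(b,2)
c=np.zeros((600,A.shape[1]+B.shape[1]+10,3),np.uint8);c[:A.shape[0],:A.shape[1]]=A;c[:B.shape[0],A.shape[1]+10:]=B
print(A.shape,B.shape);cv2.imwrite('pics/z.png',c)
E
```

```text
(588, 360, 3) (600, 350, 3)
```

View pics/z.png

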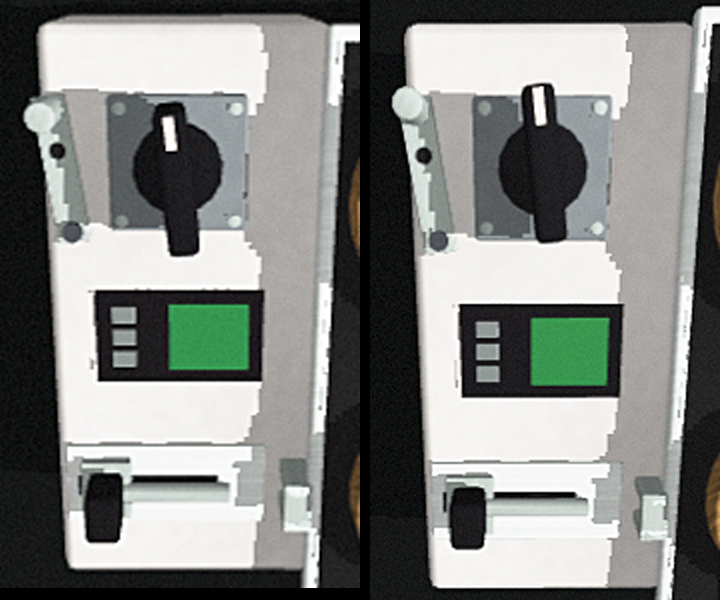

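```bash
python3 - <<'E'
from h import *
import pickle
pts=dict(pTL=((107,94),(473,96)),pTR=((247,94),(611,96)),pBL=((107,229),(472,239)),pBR=((248,229),(610,240)),barN=((170,104),(537,84)),barF=((184,254),(551,240)),knob=((40,116),(407,101)),piv=((72,231),(439,240)),lock=((104,478),(467,490)),lockB=((103,538),(467,547)),discTL=((97,290),(462,304)),discTR=((263,290),(621,304)),deckBL=((68,568),(432,586)))
S=[pickle.load(open(f'w{k}.pkl','rb')) for k in (0,1)]
for n,(a,b) in pts.items():
    pa=(235+a[0]/2.4,110+a[1]/2.4);pb=(240+(b[0]-370)/2,b[1]/2)
    o=[];dd=[]
    for k,p in enumerate((pa,pb)):
        R,t=campose('wrist',S[k][0]);o.append((R,t,rays('wrist',[p])[0]))
        dd.append(cloud('wrist',S[k][1],S[k][0])[int(round(p[1])),int(round(p[0]))])
    print(n,np.round(tri(o),4),np.round(dd[0],4),np.round(dd[1],4))
# freezer box / scanner extents from w1
P=cloud('wrist',S[1][1],S[1][0]);m=(P[...,2]>.04)&(P[...,2]<.06)&(P[...,1]<-.33)&(P[...,1]>-.6)
q=P[m];print('box',q[:,:2].min(0),q[:,:2].max(0))
# yaw from platform rim (white line, world via cloud top cam)
E
```

```text
pTL [ 0.4821 -0.2809  0.0992] [ 0.4815 -0.2801  0.1017] [ 0.4824 -0.2803  0.1019]
pTR [ 0.4775 -0.2163  0.0989] [ 0.4776 -0.216   0.0973] [ 0.4779 -0.217   0.1015]
pBL [ 0.5472 -0.2781  0.1001] [ 0.5477 -0.2779  0.0969] [ 0.5479 -0.2784  0.0966]
pBR [ 0.5429 -0.2096  0.0983] [ 0.543  -0.21    0.0963] [ 0.543  -0.2092  0.0963]
barN [ 0.4797 -0.2514  0.1312] [ 0.4806 -0.2509  0.1231] [ 0.4813 -0.2515  0.1425]
barF [ 0.5427 -0.2408  0.1421] [ 0.5426 -0.2402  0.1427] [ 0.5427 -0.2414  0.1423]
knob [ 0.4897 -0.307   0.1265] [ 0.4893 -0.3063  0.1264] [ 0.4891 -0.308   0.1255]
piv [ 0.5487 -0.2944  0.1024] [ 0.5476 -0.2943  0.1048] [ 0.5486 -0.2946  0.104 ]
lock [ 0.6769 -0.2732  0.1137] [ 0.6766 -0.2732  0.1138] [ 0.6763 -0.274   0.1149]
lockB [ 0.7051 -0.2712  0.1239] [ 0.6982 -0.2704  0.1323] [ 0.7018 -0.2715  0.131 ]
discTL [ 0.5802 -0.2819  0.0977] [ 0.5802 -0.2824  0.0983] [ 0.5802 -0.2819  0.0977]
discTR [ 0.5747 -0.1996  0.0964] [ 0.5749 -0.1987  0.0966] [ 0.5745 -0.1995  0.097 ]
deckBL [ 0.7455 -0.2916  0.0994] [ 0.8286 -0.3039  0.0025] [ 0.8072 -0.3018  0.0022]
box [ 0.44540678 -0.59997006] [ 0.85591892 -0.39441719]
```

```bash
cat >> h.py <<'E'
YAW=np.radians(4.1)
C=np.array([.5122,-.2461]);PIV=np.array([.548,-.2945])
SX=np.array([np.cos(YAW),np.sin(YAW),0]);SY=np.array([-np.sin(YAW),np.cos(YAW),0])
def st(tag=''):
    s=get_state();print(tag,round(s['time'],2),'tcp',np.round(s['tcp_pos'],4),'w',round(s['width'],4),'F',np.round(s['contact_force'],1),'T',np.round(s['wrist_torque'],2),'g',round(s['gripper_force'],1),'j7',round(s['qpos'][6],2));return s
E
python3 - <<'E'
from h import *
y0=np.pi+YAW+np.radians(5)
ctrl.movep([*C,.20],R2q(down(y0)));ctrl.movel([*C,.1165]);st('pre')
ctrl.close_gripper(50);st('grip')
for a in np.radians([25,45,65,80,88]):
    ctrl.movep([*C,.1165],R2q(down(np.pi+YAW+a)));s=st(f'{a:.2f}')
ctrl.movep([*C,.1165],R2q(down(np.pi+YAW+np.radians(92))));st('end')
ctrl.ungrasp();ctrl.movel([*C,.24]);st()
s=get_state();im,d=vision.grab_frame('wrist');cv2.imwrite('pics/w2.png',im)
E
```

```text
pre 7.32 tcp [ 0.513  -0.2468  0.1173] w 0.0852 F [ 0.3  0.4 -0.4] T [ 0.03 -0.06  0.01] g 0.0 j7 2.65
grip 7.97 tcp [ 0.5123 -0.246   0.1168] w 0.0132 F [-0.8  1.3  4.9] T [0.25 0.22 0.09] g 50.7 j7 2.65
0.44 8.3 tcp [ 0.5122 -0.2459  0.1168] w 0.0132 F [-1.3  2.1  5. ] T [0.53 0.23 0.19] g 51.5 j7 2.89
0.79 8.83 tcp [ 0.5121 -0.2456  0.1167] w 0.0127 F [-1.6  4.5 10.2] T [1.01 0.42 0.25] g 53.4 j7 2.89
1.13 9.38 tcp [ 0.5119 -0.2455  0.1167] w 0.0133 F [-3.3  4.1 15.7] T [0.91 0.79 0.19] g 54.1 j7 2.88
1.40 9.84 tcp [ 0.5118 -0.2455  0.1166] w 0.013 F [-3.9  3.4 20.1] T [0.69 1.03 0.26] g 54.8 j7 2.88
1.54 10.16 tcp [ 0.5117 -0.2454  0.1166] w 0.0128 F [-6.2  1.8 22.9] T [0.34 1.33 0.17] g 55.3 j7 2.89
end 10.41 tcp [ 0.5117 -0.2456  0.1166] w 0.0126 F [-5.6  1.4 23.1] T [ 0.17  1.22 -0.91] g 60.1 j7 2.88Traceback (most recent call last):
  File "<stdin>", line 8, in <module>
station.Unreachable: the arm cannot follow that straight line within its joint ranges
```

```bash
python3 - <<'E'
from h import *
s=st();
for dz in (.02,.05,.09):
    q=ctrl.ik([*C,.1165+dz],s['eef_rot']);print(dz,None if q is None else np.round(q,2))
print(np.round(s['qpos'],2))
# candidates: seed influence unknown
for p in ([.4897,-.307,.106],[.6896,-.2725,.11],[.55,-.06,.123]):
  for y in (0,60,90,120,180,210,240,270,300):
    q=ctrl.ik(p,R2q(down(np.radians(y)+YAW)));print(p,y,None if q is None else np.round(q,2))
E
```

```text
11.1 tcp [ 0.5121 -0.2461  0.1164] w 0.0853 F [-0.2  0.2  0.3] T [-0.   -0.04  0.02] g 0.0 j7 2.88
0.02 [ 1.08  0.77 -1.19  1.78  0.78  1.16  2.88]
0.05 [ 1.11  0.77 -1.27  1.74  0.77  1.24  2.88]
0.09 [ 1.14  0.77 -1.38  1.68  0.77  1.36  2.88]
[ 1.05  0.77 -1.14  1.8   0.78  1.11  2.88]
[0.4897, -0.307, 0.106] 0 [-0.1   0.85  1.15  1.8  -0.88  1.1  -0.13]
[0.4897, -0.307, 0.106] 60 [-0.03  0.75  0.95  1.8  -0.73  0.99  0.78]
[0.4897, -0.307, 0.106] 90 [ 0.17  0.62  0.55  1.8  -0.42  0.84  1.  ]
[0.4897, -0.307, 0.106] 120 [ 0.8   0.59 -0.44  1.79  0.32  0.84  0.8 ]
[0.4897, -0.307, 0.106] 180 [ 0.96  0.64 -0.72  1.79  0.53  0.91  1.65]
[0.4897, -0.307, 0.106] 210 [ 1.04  0.69 -0.87  1.79  0.63  0.97  2.08]
[0.4897, -0.307, 0.106] 240 [ 1.1   0.74 -1.    1.79  0.72  1.03  2.52]
[0.4897, -0.307, 0.106] 270 [ 1.19  0.86 -1.24  1.78  0.88  1.18  2.89]
[0.4897, -0.307, 0.106] 300 [-0.1   0.85  1.15  1.8  -0.88  1.1  -1.17]
[0.6896, -0.2725, 0.11] 0 [-0.11  1.05  1.15  1.3  -0.94  1.36 -0.49]
[0.6896, -0.2725, 0.11] 60 [-0.11  1.05  1.15  1.3  -0.94  1.36  0.55]
[0.6896, -0.2725, 0.11] 9
[... 394 characters left out ...]
1.47  2.89]
[0.6896, -0.2725, 0.11] 300 [-0.11  1.05  1.15  1.3  -0.94  1.36 -1.54]
[0.55, -0.06, 0.123] 0 [-0.57  0.79  1.15  1.85 -0.83  1.08 -0.59]
[0.55, -0.06, 0.123] 60 [-0.57  0.79  1.15  1.85 -0.83  1.08  0.45]
[0.55, -0.06, 0.123] 90 [-0.5   0.69  0.95  1.85 -0.68  0.97  0.83]
[0.55, -0.06, 0.123] 120 [ 0.34  0.53 -0.42  1.84  0.28  0.83  0.37]
[0.55, -0.06, 0.123] 180 [ 0.52  0.58 -0.71  1.83  0.47  0.9   1.23]
[0.55, -0.06, 0.123] 210 [ 0.59  0.62 -0.85  1.83  0.57  0.95  1.66]
[0.55, -0.06, 0.123] 240 [ 0.66  0.67 -0.99  1.83  0.66  1.01  2.09]
[0.55, -0.06, 0.123] 270 [ 0.72  0.73 -1.11  1.83  0.74  1.07  2.53]
[0.55, -0.06, 0.123] 300 [ 0.8   0.88 -1.38  1.83  0.91  1.26  2.89]
```

```bash
python3 - <<'E'
from h import *
s=get_state()
for dz in (.03,.06): ctrl.movep([*C,.1165+dz],s['eef_rot'])
ctrl.movep([*C,.24],R2q(down(np.radians(180)+YAW)))
r=0.0598
def kn(a): # a deg
    b=np.radians(a); d=-SX*np.cos(b)-SY*np.sin(b); return PIV+r*d[:2]
print(kn(8))
k0=[.4897,-.307]
ctrl.movep([*k0,.22],R2q(down(np.radians(98)+YAW)));ctrl.pause(.2)
s=get_state();im,d=vision.grab_frame('wrist');cv2.imwrite('pics/w2.png',im)
for n in ('isolator','hasp_knob'):
    print([(x['point'],round(x['p'],2)) for x in models.recognise('wrist',n)[:2]])
print('proj knob',proj('wrist',[*k0,.126],s),'iso',proj('wrist',[*C,.1425],s),'bar ends',proj('wrist',[[*(C+e*.032*SY[:2]),.1425] for e in (-1,1)],s))
st()
E
```

```text
[ 0.48952856 -0.30703519]
[([364.4, 125.5], 0.74)]
[([348.0, 196.2], 0.57), ([465.2, 108.7], 0.55)]
proj knob [[314.25049557 203.55393612]] iso [[368.37684511 129.78098889]] bar ends [[359.43637938 177.90139789]
 [378.16730969  77.26424769]]
 14.18 tcp [ 0.4898 -0.3069  0.22  ] w 0.0857 F [-0.4  0.1  0.3] T [-0.02  0.01  0.02] g 0.0 j7 0.47
```

View pics/w2.png

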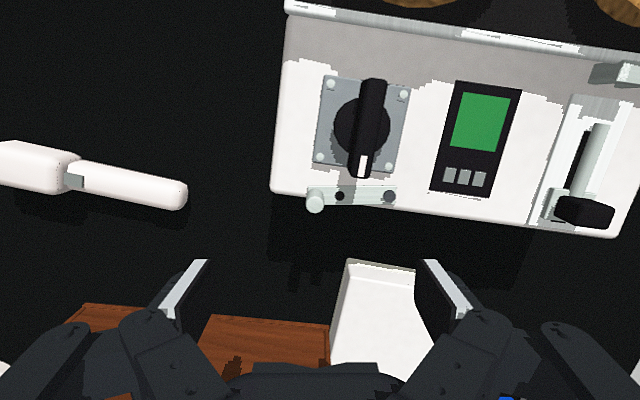

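The isolator bar now lies along the shaker's y, from (374,82) to (361,177), so it is off. The knob at (315,202) matches my estimate. Now the hasp.

```bash
python3 - <<'E'
from h import *
r=0.0598
def kn(a):
    b=np.radians(a); d=-SX*np.cos(b)-SY*np.sin(b); return PIV+r*d[:2]
z=.1075
k0=kn(8)
ctrl.movel([*k0,z],max_speed=.1);st('pre')
ctrl.close_gripper(30);st('grip')
for a in (22,36,50,64,78,88,92):
    p=kn(a);ctrl.movel([*p,z],R2q(down(np.radians(90+a)+YAW)),max_speed=.06);st(a)
ctrl.ungrasp();s=get_state();p=s['tcp_pos'];ctrl.movel([p[0],p[1],.22]);ctrl.pause(.2)
s=st();im,d=vision.grab_frame('wrist');cv2.imwrite('pics/w3.png',im)
print('proj knob at 90',proj('wrist',[*kn(90),.126],s),'88',proj('wrist',[*kn(87),.126],s), 'piv',proj('wrist',[*PIV,.103],s))
E
```

```text
pre 15.45 tcp [ 0.4899 -0.3072  0.1081] w 0.0854 F [-0.5 -0.7 -0. ] T [-0.02  0.03  0.04] g 0.0 j7 0.4
grip 16.1 tcp [ 0.4896 -0.307   0.1076] w 0.0124 F [-0.3  0.3  2.1] T [0.02 0.05 0.02] g 29.2 j7 0.4
22 16.49 tcp [ 0.4944 -0.3209  0.1076] w 0.0125 F [ 0.  -0.5  1.7] T [-0.13 -0.04 -0.01] g 29.5 j7 0.61
36 16.88 tcp [ 0.5021 -0.3329  0.1076] w 0.0127 F [-0.8 -0.4  3.5] T [-0.23  0.03  0.03] g 29.6 j7 0.82
50 17.27 tcp [ 0.5127 -0.3429  0.1076] w 0.0125 F [-0.1 -1.6  3.3] T [-0.41  0.01 -0.07] g 29.8 j7 1.03
64 17.67 tcp [ 0.5255 -0.35    0.1076] w 0.0125 F [ 0.1 -2.5  3.4] T [-0.53 -0.04 -0.03] g 29.9 j7 1.24
78 18.06 tcp [ 0.5396 -0.3539  0.1076] w 0.0127 F [-0.3 -3.3  3. ] T [-0.75 -0.11 -0.02] g 29.9 j7 1.45
88 18.38 tcp [ 0.5501 -0.3545  0.1076] w 0.0123 F [ 0.6 -5.   4.2] T [-0.92 -0.15  0.02] g 29.9 j7 1.59
92 18.63 tcp [ 0.5524 -0.3545  0.1075] w 0.0125 F [-4.2 -3.   6.8] T [-0.85  0.82 -0.13] g 30.2 j7 1.65
 20.43 tcp [ 0.554  -0.3538  0.2189] w 0.0852 F [-0.1  0.2 -0.6] T [-0.06 -0.01  0.04] g 0.0 j7 1.74
proj knob at 90 [[315.15526463 201.72557559]] 88 [[315.42228883 197.63526112]] piv [[389.71479717 196.01762536]]
```

View pics/w3.png

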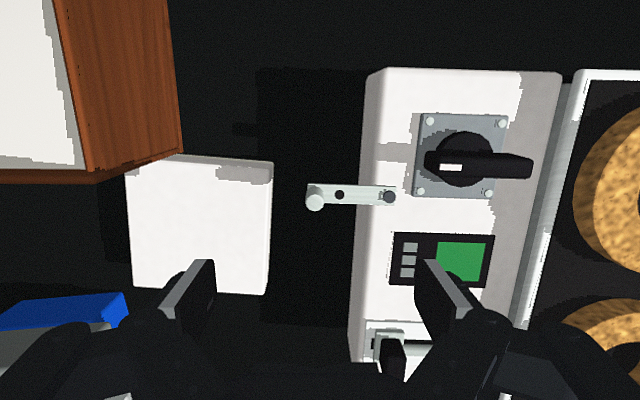

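The hasp knob is at (315,201), where I predicted it for 90°, so it is fully out. Now the transport lock.

```bash
python3 - <<'E'
from h import *
L=np.array([.6896,-.2725]);z=.1165
ctrl.movep([*L,.20],R2q(down(np.radians(90)+YAW)))
ctrl.movel([*L,z]);st('pre');ctrl.close_gripper(60);st('grip')
ctrl.movel([*(L+.038*SY[:2]),z],max_speed=.05);st(38)
for k in range(40,54,2):
    ctrl.movel([*(L+.001*k*SY[:2]),z],max_speed=.02);s=st(k)
    if abs(s['contact_force'][:2]@SY[:2])>15: break
ctrl.ungrasp();s=get_state();p=s['tcp_pos'];ctrl.movel([p[0],p[1],.23]);ctrl.pause(.2)
s=st();im,d=vision.grab_frame('wrist');cv2.imwrite('pics/w4.png',im)
E
```

```text
pre 22.57 tcp [ 0.69   -0.2728  0.1174] w 0.0856 F [ 0.5 -0.4 -0. ] T [-0.03  0.02 -0.  ] g 0.0 j7 0.16
grip 23.17 tcp [ 0.6892 -0.2726  0.1173] w 0.0247 F [-3.   1.2  5.7] T [0.1  0.75 0.  ] g 60.1 j7 0.16
38 24.07 tcp [ 0.6865 -0.2348  0.1173] w 0.0245 F [-3.4 -0.5  6.6] T [-0.12  0.77 -0.01] g 60.2 j7 0.1
40 24.32 tcp [ 0.6865 -0.2333  0.1172] w 0.0244 F [-4.4 -1.   5.2] T [-0.31  0.68  0.02] g 60.2 j7 0.1
42 24.57 tcp [ 0.6863 -0.2315  0.1172] w 0.0245 F [-4.  -2.7  6.2] T [-0.37  0.63  0.03] g 60.2 j7 0.1
44 24.82 tcp [ 0.6861 -0.2295  0.1173] w 0.0247 F [-3.8 -2.4  5.8] T [-0.4   0.67  0.01] g 60.2 j7 0.1
46 25.07 tcp [ 0.6861 -0.229   0.1173] w 0.0246 F [-2.  -4.6  5.4] T [-0.98  0.49  0.01] g 60.1 j7 0.09
48 25.32 tcp [ 0.6861 -0.229   0.1173] w 0.024 F [-1.5 -8.3  4.4] T [-1.76  0.23  0.17] g 60.0 j7 0.09
50 25.57 tcp [ 0.686  -0.2288  0.1173] w 0.0241 F [ -0.1 -11.    3.2] T [-2.51 -0.07  0.05] g 59.8 j7 0.09
52 25.82 tcp [ 0.686  -0.2287  0.1173] w 0.0244 F [  0.8 -15.2   2.2] T [-3.23 -0.31  0.1 ] g 59.7 j7 0.08
 27.55 tcp [ 0.6855 -0.2203  0.2288] w 0.0855 F [-0.1  1.   0.6] T [-0.01 -0.02 -0.  ] g 0.0 j7 0.13
```

View pics/w4.png

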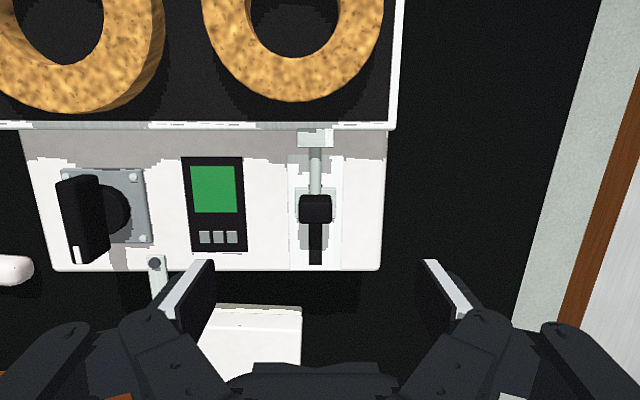

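The lock travelled 44 mm to its stop and the bolt (315,165) is in the keeper. Next I'll measure the hook and check it is reachable.

```bash
cat >> h.py <<'E'
def hookR(az):
    hz=np.array([np.cos(az),np.sin(az),1])/np.sqrt(2);hx=np.array([-np.cos(az),-np.sin(az),1])/np.sqrt(2)
    return np.c_[hx,np.cross(hz,hx),hz]
E
python3 - <<'E'
from h import *
HR=hookR(np.radians(-101.8));O=np.array([.466,.372,.122]) # rough
print(HR.round(3))
def toolR(phi): # grip located at angle phi in face from -hx (bottom) ; closing (tool y) along hx rotated
    z=-HR[:,2];y=np.cos(phi)*HR[:,0]+np.sin(phi)*HR[:,1];return np.c_[np.cross(y,z),y,z]
for phi in (0,30,60,90,120,150,180,210,240,270,300,330):
    out=[]
    for x,zz in ((-.07,.18),(-.085,.02),(-.06,.08)):
        q=ctrl.ik(O+HR@[x,0,zz],R2q(toolR(np.radians(phi))));out.append(None if q is None else np.round(q,2).tolist())
    print(phi,out)
E
```

```text
[[ 0.145 -0.979 -0.145]
 [ 0.692  0.204 -0.692]
 [ 0.707  0.     0.707]]
0 [[0.93, 0.65, -1.34, 2.28, -0.23, 0.31, 1.34], [0.53, 0.96, -1.22, 2.34, 2.16, 0.24, -1.02], [0.43, 0.6, -0.83, 2.32, -1.5, 0.27, 2.59]]
30 [[0.94, 0.69, -1.4, 2.28, -0.02, 0.3, 1.65], [0.53, 0.96, -1.22, 2.34, 2.16, 0.24, -0.49], [0.67, 0.89, -1.39, 2.32, 1.38, 0.23, 0.21]]
60 [[0.88, 0.58, -1.22, 2.28, -0.53, 0.34, 2.71], [0.53, 0.96, -1.22, 2.34, 2.16, 0.24, 0.03], [0.43, 0.6, -0.83, 2.32, -1.5, 0.27, -2.65]]
90 [[-0.67, 0.61, 1.15, 2.3, -1.32, 1.44, -2.03], [0.53, 0.96, -1.22, 2.34, 2.16, 0.24, 0.55], [0.43, 0.6, -0.83, 2.32, -1.5, 0.27, -2.12]]
120 [[0.19, 0.35, -0.16, 2.29, -1.19, 0.79, -1.78], [0.53, 0.96, -1.22, 2.34, 2.16, 0.24, 1.08], [0.43, 0.6, -0.83, 2.32, -1.5, 0.27, -1.6]]
150 [[0.33, 0.36, -0.35, 2.29, -1.16, 0.72, -1.31], [0.53, 0.96, -1.22, 2.34, 2.16, 0.24, 1.6], [0.43, 0.6, -0.83, 2.32, -1.5, 0.27, -1.08]]
180 [[0.48, 0.38, -0.56, 2.29, -1.11, 0.64, -0.85], [0.53, 0.96, -1.22, 2.34, 2.16, 0.24, 2.13], [0.47, 0.63, -0.9, 2.32, -1.47, 0.22, -0.58]]
210 [[0.62, 0.41, -0.75, 2.28, -1.03, 0.56, -0.41], [0.53, 0.96, -1.22, 2.34, 2.16, 0.24, 2.65], [0.43, 0.6, -0.83, 2.32, -1.5, 0.27, -0.03]]
240 [[0.73, 0.46, -0.93, 2.28, -0.92, 0.48, -0.01], [0.35, 0.77, -0.84, 2.35, 3.96, 0.22, 1.36], [0.43, 0.6, -0.83, 2.32, -1.5, 0.27, 0.5]]
270 [[0.82, 0.52, -1.09, 2.28, -0.76, 0.4, 0.33], [0.53, 0.96, -1.22, 2.34, 2.16, 0.24, -2.59], [0.43, 0.6, -0.83, 2.32, -1.5, 0.27, 1.02]]
300 [[0.87, 0.57, -1.19, 2.28, -0.59, 0.36, 0.68], [0.53, 0.96, -1.22, 2.34, 2.16, 0.24, -2.06], [0.43, 0.6, -0.83, 2.32, -1.5, 0.27, 1.54]]
330 [[0.9, 0.6, -1.25, 2.28, -0.45, 0.33, 1.06], [0.53, 0.96, -1.22, 2.34, 2.16, 0.24, -1.54], [0.43, 0.6, -0.83, 2.32, -1.5, 0.27, 2.07]]
```

```bash
cat >> h.py <<'E'
AZ=np.radians(-101.8);HR=hookR(AZ);O=np.array([.466,.372,.122])
def toolR(phi,tilt=None):
    """tool at the hook; closing dir = hx turned by phi about hz; grip at -closing dir from the ring centre"""
    H=HR if tilt is None else tiltR(tilt)
    z=-H[:,2];y=np.cos(phi)*H[:,0]+np.sin(phi)*H[:,1];return np.c_[np.cross(y,z),y,z]
def tiltR(t):
    hz=np.array([np.cos(AZ)*np.sin(t),np.sin(AZ)*np.sin(t),np.cos(t)]);hy=HR[:,1];return np.c_[np.cross(hy,hz),hy,hz]
E
python3 - <<'E'
from h import *
import pickle
ctrl.movep([.55,-.05,.38],R2q(down(np.radians(140)+YAW)));st()
fam=None
Q=R2q(toolR(np.radians(90)));p=O+HR@[-.03,0,.22]
q=ctrl.ik(p,Q);print(np.round(q,2))
ctrl.movep(p,Q);ctrl.pause(.2);s=st();print(np.round(s['qpos'],2))
im,d=vision.grab_frame('wrist');cv2.imwrite('pics/w5.png',im);pickle.dump((s,d),open('w5.pkl','wb'))
print([(x['point'],round(x['p'],2)) for x in models.recognise('wrist','hook')[:3]])
for phi in range(-180,180,30):
  out=[]
  for x,zz in ((-.07,.18),(-.085,.02),(-.06,.08)):
    q=ctrl.ik(O+HR@[x,0,zz],R2q(toolR(np.radians(phi))));out.append(None if q is None else np.round(q,2).tolist())
  print(phi,out)
E
```

```text
28.63 tcp [ 0.5504 -0.0515  0.3792] w 0.0854 F [-0.8  0.1  0.3] T [-0.    0.01  0.03] g 0.0 j7 0.73
[-0.74  0.45  1.15  2.22 -1.22  1.37 -2.24]
 31.35 tcp [0.43   0.1988 0.2564] w 0.0856 F [-0.4  0.3 -0.1] T [-0.74  0.17  0.05] g 0.0 j7 -2.24
[-0.74  0.45  1.15  2.22 -1.22  1.37 -2.24]
[([314.7, 149.2], 0.66)]
-180 [[-0.53, 0.47, 0.85, 2.3, -1.3, 1.22, -0.53], [0.53, 0.96, -1.22, 2.34, 2.16, 0.24, 2.13], [0.43, 0.6, -0.83, 2.32, -1.5, 0.27, -0.55]]
-150 [[-0.49, 0.45, 0.79, 2.3, -1.3, 1.18, -0.02], [0.53, 0.96, -1.22, 2.34, 2.16, 0.24, 2.65], [0.43, 0.6, -0.83, 2.32, -1.5, 0.27, -0.03]]
-120 [[-0.45, 0.43, 0.73, 2.3, -1.29, 1.15, 0.49], [0.35, 0.77, -0.84, 2.35, 3.96, 0.22, 1.36], [0.43, 0.6, -0.83, 2.32, -1.5, 0.27, 0.5]]
-90 [[0.88, 0.58, -1.22, 2.28, -0.53, 0.34, 0.09], [0.53, 0.96, -1.22, 2.34, 2.16, 0.24, -2.59], [0.43, 0.6, -0.83, 2.32, -1.5, 0.27, 1.02]]
-60 [[0.88, 0.58, -1.22, 2.28, -0.53, 0.34, 0.61], [0.53, 0.96, -1.22, 2.34, 2.16, 0.24, -2.06], [0.43, 0.6, -0.83, 2.32, -1.5, 0.27, 1.54]]
-30 [[0.88, 0.58, -1.22, 2.28, -0.53, 0.34, 1.14], [0.53, 0.96, -1.22, 2.34, 2.16, 0.
[... 192 characters left out ...]
]]
30 [[0.88, 0.58, -1.22, 2.28, -0.53, 0.34, 2.19], [0.53, 0.96, -1.22, 2.34, 2.16, 0.24, -0.49], [0.67, 0.89, -1.39, 2.32, 1.38, 0.23, 0.21]]
60 [[-0.67, 0.6, 1.15, 2.3, -1.32, 1.44, -2.56], [0.53, 0.96, -1.22, 2.34, 2.16, 0.24, 0.03], [0.43, 0.6, -0.83, 2.32, -1.5, 0.27, -2.65]]
90 [[-0.64, 0.56, 1.07, 2.3, -1.31, 1.37, -2.05], [0.53, 0.96, -1.22, 2.34, 2.16, 0.24, 0.55], [0.43, 0.6, -0.83, 2.32, -1.5, 0.27, -2.12]]
120 [[-0.6, 0.52, 0.99, 2.3, -1.31, 1.31, -1.55], [0.53, 0.96, -1.22, 2.34, 2.16, 0.24, 1.08], [0.43, 0.6, -0.83, 2.32, -1.5, 0.27, -1.6]]
150 [[-0.56, 0.5, 0.92, 2.3, -1.31, 1.26, -1.04], [0.53, 0.96, -1.22, 2.34, 2.16, 0.24, 1.6], [0.43, 0.6, -0.83, 2.32, -1.5, 0.27, -1.08]]
```

View pics/w5.png

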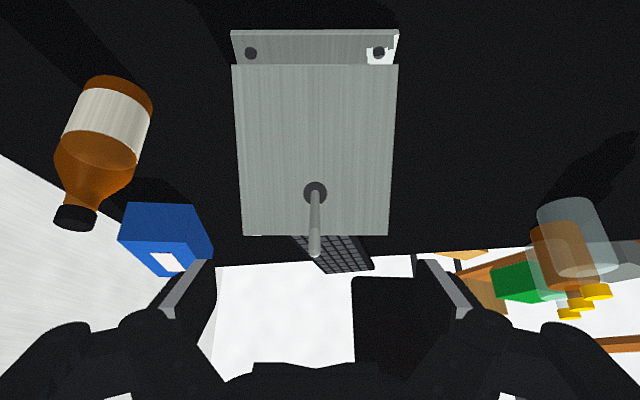

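```bash
python3 - <<'E'
from h import *
import pickle
s,d=pickle.load(open('w5.pkl','rb'));P=cloud('wrist',d,s)
q=P[80:225,250:380].reshape(-1,3)
for _ in range(8):
    c=q.mean(0);v=np.linalg.svd(q-c,full_matrices=False)[2][2];v*=np.sign(v[2]);e=(q-c)@v;q=q[abs(e)<max(.004,2*e.std())]
print('face',c,v.round(4),e.std(),len(q),'az',np.degrees(np.arctan2(v[1],v[0])),'tilt',np.degrees(np.arccos(v[2])))
R,t=campose('wrist',s);r=R@rays('wrist',[(315,192)])[0]
print('base',t+r*((c-t)@v)/(r@v))
m=((P-c)@v>.02)&((P-c)@v<.16)&(d>0);m[:,:290]=0;m[:,340:]=0;m[:150]=0;m[262:]=0
rod=P[m];h=(rod-c)@v
for lo in np.arange(.02,.15,.015):
    k=(h>lo)&(h<lo+.015)
    if k.sum(): print(round(lo,3),k.sum(),np.round(np.median(rod[k],0),4))
for phi in (180,150,90,0,-90,-150):
  for tl in (20,28,36,45):
    out=[]
    for x,zz in ((-.07,.18),(-.08,.06),(-.085,.02)):
        qq=ctrl.ik(O+HR@[x,0,zz],R2q(toolR(np.radians(phi),np.radians(tl))));out.append(None if qq is None else np.round(qq,2).tolist())
    print(phi,tl,out)
E
```

```text
face [0.45838908 0.33208739 0.09215122] [-0.1423 -0.6932  0.7065] 0.0008303512195754774 18424 az -101.59913429073043 tilt 45.04667259013032
base [0.46405989 0.36213716 0.12277737]
0.02 37 [0.4605 0.3409 0.1403]
0.035 38 [0.4579 0.3308 0.1509]
0.05 42 [0.4561 0.3203 0.1613]
0.065 51 [0.4542 0.31   0.1721]
0.08 65 [0.4516 0.2993 0.1831]
0.095 68 [0.4494 0.2888 0.1935]
0.11 163 [0.4478 0.279  0.2068]
0.125 203 [0.4471 0.2762 0.2202]
180 20 [[-0.98, 0.38, 1.0, 2.11, -0.87, 0.94, -1.22], [-0.99, 0.6, 0.9, 2.15, -1.18, 0.85, -1.05], [-1.0, 0.67, 0.87, 2.15, -1.29, 0.84, -1.0]]
180 28 [[-0.85, 0.38, 0.96, 2.18, -1.03, 0.98, -1.0], [-0.88, 0.6, 0.86, 2.22, -1.37, 0.92, -0.8], [-0.89, 0.67, 0.82, 2.23, -1.48, 0.91, -0.74]]
180 36 [[-0.7, 0.41, 0.91, 2.24, -1.18, 1.07, -0.77], [-0.74, 0.62, 0.78, 2.29, -1.52, 1.02, -0.57], [0.45, 0.87, -1.23, 2.28, 1.54, 0.31, 2.62]]
180 45 [[-0.53, 0.47, 0.85, 2.3, -1.3, 1.22, -0.53], [0.42, 0.68, -0.84, 2.34, 4.49, 0.22, -0.22], [0.53, 0.96, -1.22, 2.34, 2.16, 0.24, 2.13]]
150 20 [[-1.04, 0.44, 1.13, 2.11, -0.92, 1.0, -1.68], [-1.04, 0.65, 1.01, 2.15, -1.22,
[... 2115 characters left out ...]
8, -0.53, 0.34, 0.09], [0.42, 0.68, -0.84, 2.34, 4.49, 0.22, 1.36], [0.53, 0.96, -1.22, 2.34, 2.16, 0.24, -2.59]]
-150 20 [[-0.9, 0.34, 0.88, 2.11, -0.81, 0.88, -0.77], [-0.93, 0.56, 0.79, 2.15, -1.14, 0.78, -0.58], [-0.94, 0.63, 0.76, 2.15, -1.25, 0.76, -0.52]]
-150 28 [[-0.78, 0.35, 0.85, 2.17, -1.0, 0.93, -0.52], [-0.82, 0.56, 0.76, 2.22, -1.35, 0.85, -0.3], [-0.84, 0.64, 0.73, 2.23, -1.47, 0.84, -0.23]]
-150 36 [[-0.64, 0.38, 0.82, 2.24, -1.16, 1.02, -0.27], [-0.71, 0.6, 0.72, 2.29, -1.51, 0.97, -0.05], [0.02, 0.59, -0.44, 2.28, 4.65, 0.3, 0.02]]
-150 45 [[-0.49, 0.45, 0.79, 2.3, -1.3, 1.18, -0.02], [0.42, 0.68, -0.84, 2.34, 4.49, 0.22, 0.31], [0.53, 0.96, -1.22, 2.34, 2.16, 0.24, 2.65]]
```

The view shows the rod base at (315,192), its tip near (315,250), and the face fully clear. The hook is measured at O≈(.4635,.362,.122), azimuth −101.6°. Now the ring routines, starting with ring a.

```bash
cat >> h.py <<'E'
AZ=np.radians(-101.6);HR=hookR(AZ);O=np.array([.4637,.362,.1222])
OD=dict(a=.144,b=.128,c=.112,d=.096);BORE=dict(a=.078,b=.068,c=.058,d=.048)
def rings(save=None,box=(240,400,95,245)):
    im,d=vision.grab_frame('top')
    if save: cv2.imwrite(save,im)
    S=cv2.cvtColor(im,cv2.COLOR_BGR2HSV);m=((S[...,0]>8)&(S[...,0]<28)&(S[...,1]>70)&(S[...,2]>90)).astype(np.uint8)
    k=np.zeros_like(m);k[box[2]:box[3],box[0]:box[1]]=1;m*=k
    n,l,stt,_=cv2.connectedComponentsWithStats(m);out={}
    for i in range(1,n):
        if stt[i,4]<300: continue
        ct=max(cv2.findContours((l==i).astype(np.uint8),0,1)[0],key=cv2.contourArea)
        e=cv2.fitEllipse(onplane('top',ct.reshape(-1,2),.14)[:,:2].astype(np.float32));D=np.mean(e[1])
        nm=min(OD,key=lambda q:abs(OD[q]-D));out[nm]=(np.array(e[0]),np.round(e[1],3));print(nm,np.round(e[0],4),np.round(e[1],3))
    return out
def rm(n): return (OD[n]+BORE[n])/4
def pick(n,c,yaw,sgn,bias=0.,z=.1235,hover=.20):
    """outward (away from the ring centre) = sgn*tool y"""
    R=down(yaw);o=sgn*R[:,1];p=np.array([*c,0])+o*(rm(n)+bias)
    ctrl.movep([p[0],p[1],hover],R2q(R));st('hover');print(np.round(get_state()['qpos'],2))
    ctrl.movel([p[0],p[1],z],max_speed=.12);st('down');ctrl.close_gripper(60);st('grip')
    ctrl.movel([p[0],p[1],.33],max_speed=.2);return st('lift')
def hookpose(n,sgn,phi,tilt,cx,cz,cy=0):
    """TCP pose for the held ring's centre at (cx,cy,cz) in the hook frame; tool y = hx turned by phi"""
    R=toolR(phi,tilt);return O+HR@[cx,cy,cz]+sgn*R[:,1]*rm(n)+R[:,2]*.0065,R2q(R)
E
python3 - <<'E'
from h import *
ctrl.movep([.45,.0,.36],R2q(down(np.radians(100))));print(np.round(st()['qpos'],2))
r=rings('pics/t1.png')
for n,y,sg in (('a',90,1),('a',120,1),('b',90,-1),('c',90,1),('d',180,1),('d',120,-1)):
    if n not in r: continue
    R=down(np.radians(y)+YAW);p=r[n][0]+sg*R[:2,1]*rm(n)
    for z in (.33,.1235): print(n,y,np.round(ctrl.ik([*p,z],R2q(R)),2))
E
```

```text
33.33 tcp [ 4.496e-01 -2.000e-04  3.594e-01] w 0.085 F [-0.6 -0.2 -0.3] T [0.03 0.02 0.05] g 0.0 j7 -0.06
[ 0.62  0.19 -0.83  1.68  0.14  1.33 -0.06]
b [0.6611 0.0543] [0.113 0.137]
c [ 0.6632 -0.0969] [0.103 0.117]
d [ 0.517  -0.1302] [0.074 0.124]
b 90 [ 0.36  0.52 -0.85  1.35  0.39  1.44 -0.4 ]
b 90 [ 0.32  0.68 -0.76  1.67  0.54  1.01 -0.55]
c 90 [ 0.44  0.69 -0.8   1.03  0.47  1.59 -0.15]
c 90 [ 0.47  0.81 -0.75  1.38  0.57  1.17 -0.27]
d 180 [ 0.84  0.41 -1.06  1.58  0.36  1.36  1.38]
d 180 [ 0.74  0.61 -0.95  1.91  0.62  0.94  1.14]
d 120 [ 0.83  0.32 -0.81  1.61  0.24  1.31  0.58]
d 120 [ 0.71  0.52 -0.69  1.94  0.44  0.83  0.38]
```

```bash
python3 - <<'E'
from h import *
ctrl.set_joints([-0.85,0.38,0.96,2.18,-1.03,0.98,-1.0]);st()
r=rings('pics/t2.png')
r={'a':[np.array([.6483,.0522])],'b':[np.array([.512,-.1045])],'c':[np.array([.660,-.0935])],'d':[np.array([.499,.042])],**r}
for n,y,sg in (('a',90,1),('a',150,1),('b',90,-1),('b',60,-1),('b',270,1),('c',90,1),('d',180,1),('d',120,-1)):
    R=down(np.radians(y)+YAW);p=r[n][0]+sg*R[:2,1]*rm(n)
    for z in (.33,.1235):
        q=ctrl.ik([*p,z],R2q(R));print(n,y,None if q is None else np.round(q,2))
E
```

```text
35.08 tcp [0.4267 0.1999 0.1994] w 0.0855 F [ 0.5 -0.8 -1.3] T [-0.47  0.09 -0.01] g 0.0 j7 -1.0
a [0.6484 0.0521] [0.141 0.145]
c [ 0.6599 -0.0935] [0.112 0.115]
b [ 0.5123 -0.1045] [0.128 0.129]
d [0.5033 0.0402] [0.085 0.095]
a 90 [-0.35  0.64  0.51  1.06 -0.3   1.51  0.17]
a 90 [-0.41  0.78  0.58  1.4  -0.45  1.09  0.32]
a 150 [-0.33  0.56  0.29  1.15 -0.16  1.45  1.05]
a 150 [-0.37  0.7   0.33  1.48 -0.25  1.    1.14]
b 90 [-0.35  0.24  0.69  1.7  -0.16  1.25  0.45]
b 90 [-0.25  0.47  0.62  2.04 -0.4   0.75  0.69]
b 60 [-0.5   0.26  0.82  1.71 -0.2   1.26 -0.08]
b 60 [-0.38  0.51  0.75  2.04 -0.5   0.78  0.22]
b 270 [-0.63  0.36  1.17  1.71 -0.35  1.3  -2.47]
b 270 [-0.54  0.72  1.22  2.04 -0.83  1.   -1.96]
c 90 [-0.13  0.64  0.5   1.06 -0.29  1.51  0.37]
c 90 [-0.19  0.78  0.55  1.4  -0.43  1.08  0.51]
d 180 [ 0.51  0.37 -1.03  1.62  0.32  1.34  1.08]
d 180 [ 0.35  0.55 -0.83  1.95  0.53  0.87  0.88]
d 120 [-0.52  0.22  0.54  1.71 -0.12  1.25  0.65]
d 120 [-0.45  0.45  0.51  2.04 -0.32  0.73  0.86]
```

```bash
cat >> h.py <<'E'
VIEW=[-0.85,0.38,0.96,2.18,-1.03,0.98,-1.0]
def near(p,Q,tag):
    """movep but only if the joints stay in the same family"""
    q=ctrl.ik(p,Q);s=get_state();dq=np.array(q)-s['qpos'];print(tag,np.round(q,2))
    assert q[2]>0 and abs(dq).max()<3.2, 'family'
    ctrl.set_joints(q);return st(tag)
E
python3 - <<'E'
from h import *
pick('a',[.6484,.0521],np.radians(90)+YAW,1)
ph=np.pi;T=np.radians(32)
p,Q=hookpose('a',1,ph,T,-.012,.26);near(p,Q,'W1')
for c in ((-.012,.165),(-.012,.118)):
    p,_=hookpose('a',1,ph,T,*c);
    try: ctrl.movel(p,max_speed=.12);st(c)
    except ctrl.Unreachable as e: print(c,e);break
for cz in (.06,.045,.035):
    print(cz,[np.round(x,2) for x in [ctrl.ik(*hookpose('a',1,ph,T,-.026,cz))]])
ctrl.pause(.1);im,d=vision.grab_frame('scene');cv2.imwrite('pics/s1.png',im[60:260,240:500].repeat(3,0).repeat(3,1))
E
```

```text
hover 36.31 tcp [0.7031 0.0562 0.1998] w 0.0854 F [ 0.5  0.6 -0.7] T [ 0.01 -0.04  0.01] g 0.0 j7 0.26
[-0.4   0.71  0.57  1.31 -0.38  1.23  0.26]
down 37.1 tcp [0.7042 0.0561 0.1244] w 0.0851 F [ 0.5 -0.9  0.2] T [-0.04  0.03 -0.03] g 0.0 j7 0.29
grip 37.64 tcp [0.7044 0.0561 0.1245] w 0.033 F [ 0.2 -0.2  5.4] T [-0.03 -0.11 -0.02] g 57.0 j7 0.29
lift 38.83 tcp [0.7033 0.0562 0.3286] w 0.033 F [-0.2  0.3 -0.1] T [ 0.02 -0.01  0.05] g 57.0 j7 0.2
W1 [-0.67  0.24  0.94  2.13 -0.87  1.1  -1.01]
W1 39.99 tcp [0.4173 0.1309 0.2629] w 0.033 F [1.  1.2 0.5] T [-0.64  0.1   0.01] g 57.0 j7 -1.01
(-0.012, 0.165) 40.93 tcp [0.4302 0.1962 0.1957] w 0.0329 F [ 0.3 -0.3 -0.5] T [-0.64  0.08 -0.01] g 57.0 j7 -0.89
(-0.012, 0.118) 41.48 tcp [0.4366 0.2286 0.1625] w 0.0326 F [-0.2  0.2 -0.6] T [-0.61  0.1  -0.02] g 57.0 j7 -0.82
0.06 [array([-0.71,  0.55,  0.7 ,  2.27, -1.41,  0.89, -0.68])]
0.045 [array([-0.72,  0.58,  0.68,  2.27, -1.45,  0.88, -0.67])]
0.035 [array([-0.72,  0.59,  0.67,  2.27, -1.48,  0.87, -0.65])]
```

View pics/s1.png

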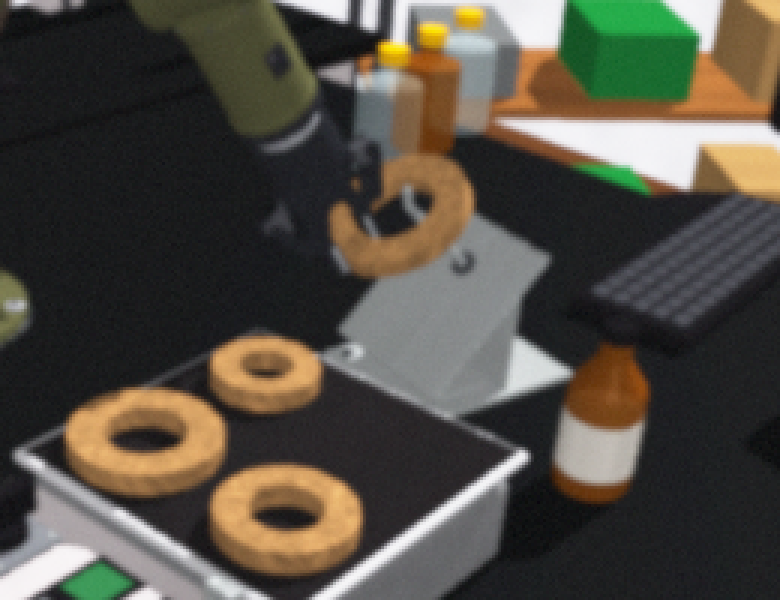

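The rod passes through ring a's bore (rod near (410,200), ring around (400,215)). Continue down and release.

```bash
python3 - <<'E'
from h import *
ph=np.pi;T=np.radians(32)
for c in ((-.026,.06),(-.028,.033)):
    p,Q=hookpose('a',1,ph,T,*c)
    try: ctrl.movel(p,max_speed=.1);s=st(c)
    except ctrl.Unreachable as e: print(c,e);break
ctrl.ungrasp();s=st('rel');ctrl.pause(.4)
ctrl.movel(s['tcp_pos']+HR@[-.004,0,.12],max_speed=.2);ctrl.pause(.1);st('back')
im,d=vision.grab_frame('wrist');cv2.imwrite('pics/w6.png',im)
im,d2=vision.grab_frame('scene');cv2.imwrite('pics/s2.png',im)
P=cloud('wrist',d,get_state());S=cv2.cvtColor(cv2.imread('pics/w6.png'),cv2.COLOR_BGR2HSV)
m=(S[...,0]>8)&(S[...,0]<28)&(S[...,1]>70)&(S[...,2]>90)&(d>0)
q=(P[m]-O)@HR;k=(q[:,2]>-.01)&(q[:,2]<.12)&(abs(q[:,1])<.1)&(abs(q[:,0]+.04)<.12);q=q[k]
print(len(q),'height pct',np.round(np.percentile(q[:,2],[2,25,50,75,98]),4))
A=np.c_[q[:,:2],np.ones(len(q))];t=q[:,2]>np.median(q[:,2])-.006;print('top plane',np.round(np.linalg.lstsq(A[t],q[t,2],rcond=None)[0],4),'extent',q.min(0).round(3),q.max(0).round(3))
E
python3 -c "
import cv2,numpy as np
a=cv2.imread('pics/w6.png');b=cv2.imread('pics/s2.png')[80:260,300:440]
b=cv2.resize(b,None,fx=2.2,fy=2.2);a=a[:,120:520];o=np.zeros((400,720,3),np.uint8);o[:,:400]=a;o[:396,405:405+308]=b;cv2.imwrite('pics/c1.png',o)"
```

```text
(-0.026, 0.06) 42.38 tcp [0.4429 0.2593 0.1116] w 0.0335 F [-0.5 -0.2 -0.4] T [-0.64  0.1  -0.  ] g 57.0 j7 -0.68
(-0.028, 0.033) 42.79 tcp [0.4468 0.2725 0.0902] w 0.0329 F [ -5.8 -17.8   0.8] T [-1.28  0.4   0.2 ] g 60.2 j7 -0.64
rel 43.35 tcp [0.445  0.2672 0.0862] w 0.0849 F [ -4.2 -23.5 -24.6] T [-5.65  1.07 -0.1 ] g 0.0 j7 -0.64
back 44.62 tcp [0.4269 0.1824 0.1676] w 0.0853 F [-0.4 -0.2  0.4] T [-0.54  0.09 -0.  ] g 0.0 j7 -0.76
17087 height pct [0.0089 0.0196 0.0201 0.0206 0.0216]
top plane [ 0.0018 -0.0012  0.0202] extent [-0.108 -0.072 -0.002] [0.043 0.074 0.097]
```

View pics/c1.png

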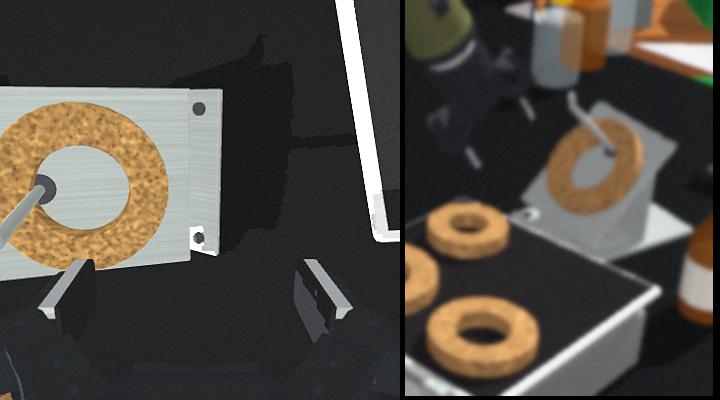

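Ring a lies flat on the face (top plane at 20.1 mm, no tilt) and hangs on the rod. Next is ring b.

```bash
cat >> h.py <<'E'
def check(tag):
    """height above the face of cork in the hook frame, seen by the wrist camera"""
    s=get_state();im,d=vision.grab_frame('wrist');cv2.imwrite(f'pics/{tag}.png',im);P=cloud('wrist',d,s);S=cv2.cvtColor(im,cv2.COLOR_BGR2HSV)
    m=(S[...,0]>8)&(S[...,0]<28)&(S[...,1]>70)&(S[...,2]>90)&(d>0)
    q=(P[m]-O)@HR;q=q[(q[:,2]>-.01)&(q[:,2]<.15)&(abs(q[:,1])<.1)&(abs(q[:,0]+.04)<.12)]
    h=np.histogram(q[:,2],np.arange(0,.15,.005))[0];print('hist 5mm',h)
    top=np.arange(0,.145,.005)[np.nonzero(h>400)[0][-1]];t=q[q[:,2]>top-.004]
    for _ in range(3):
        A=np.c_[t[:,:2],np.ones(len(t))];k=np.linalg.lstsq(A,t[:,2],rcond=None)[0];e=t[:,2]-A@k;t=t[abs(e)<.0025]
    print('top plane',np.round(k,4),'n',len(t),'min',t.min(0).round(3),'max',t.max(0).round(3))
def hang(n,sgn,ph,T,xs,x1,zr):
    p,Q=hookpose(n,sgn,ph,T,xs,.26);near(p,Q,'W1')
    for c in ((xs,.165),(xs,.118),(x1,max(zr,.085)),(x1,zr)):
        p,_=hookpose(n,sgn,ph,T,*c);ctrl.movel(p,max_speed=.12);s=st(c)
        if s['width']<.015: raise SystemExit('lost')
    ctrl.ungrasp();s=st('rel');ctrl.pause(.4)
    ctrl.movel(s['tcp_pos']+HR@[-.004,0,.20-zr],max_speed=.2);ctrl.pause(.1);st('back')
E
python3 - <<'E'
from h import *
r=rings()
c=r['b'][0] if 'b' in r else None
print(c)
s=pick('b',c,np.radians(270)+YAW,1)
assert s['width']>.02
hang('b',1,np.pi,np.radians(32),-.012,-.020,.062)
check('w7')
rings('pics/t3.png')
E
```

```text
c [ 0.6599 -0.0934] [0.112 0.115]
b [ 0.5121 -0.1045] [0.128 0.129]
d [0.5036 0.0427] [0.087 0.098]
[ 0.51211333 -0.10448565]
hover 46.03 tcp [ 0.4631 -0.1072  0.1995] w 0.0854 F [-0.4 -0.4  0.4] T [-0.02  0.02  0.03] g 0.0 j7 -2.15
[-0.6   0.58  1.25  1.94 -0.63  1.09 -2.15]
down 46.83 tcp [ 0.4635 -0.1083  0.1239] w 0.0855 F [-0.2 -0.3  0.5] T [-0.    0.04 -0.02] g 0.0 j7 -2.04
grip 47.39 tcp [ 0.4634 -0.1082  0.1241] w 0.0294 F [-1.4  1.   7.5] T [ 0.16  0.39 -0.11] g 56.9 j7 -2.04
lift 48.58 tcp [ 0.4628 -0.1076  0.329 ] w 0.0295 F [-0.   1.2 -0.2] T [0.08 0.02 0.05] g 57.2 j7 -2.37
W1 [-0.07  0.15  0.16  2.11 -0.74  0.95 -1.22]
W1 49.64 tcp [0.418  0.1353 0.2657] w 0.0292 F [ 0.4  0.4 -0.1] T [-0.63  0.12  0.06] g 57.2 j7 -1.22
(-0.012, 0.165) 50.58 tcp [0.4312 0.2016 0.1991] w 0.0293 F [ 0.5 -0.5 -0.3] T [-0.56  0.15 -0.04] g 57.2 j7 -1.15
(-0.012, 0.118) 51.12 tcp [0.4377 0.2342 0.1659] w 0.0292 F [-0.3 -0.2  0.2] T [-0.61  0.12 -0.02] g 57.2 j7 -1.08
(-0.02, 0.085) 51.56 tcp [0.4412 0.2514 0.137 ] w 0.0292 F [ 0.2 -0.1 -0.4] T [-0.59  0.1   0.02] g 57.2 j7 -0.99
(-0.02, 0.062) 51.9 tcp [0.4444 0.2675 0.1207] w 0.0289 F [ 0.1 -0.4  0. ] T [-0.68  0.14  0.08] g 59.9 j7 -0.94
rel 52.48 tcp [0.4394 0.2513 0.109 ] w 0.0852 F [ -7.8 -37.  -52.7] T [-11.74   2.59  -0.05] g 29.7 j7 -0.94
back 53.86 tcp [0.4188 0.154  0.2033] w 0.0855 F [-0.9  0.2 -0.1] T [-0.56  0.15  0.04] g 0.0 j7 -1.07
hist 5mm [  82   67   53 1190 1178  155  162 5245 6225    0    0    1    0    0
    0    1    0    0    0    1    0    0    1    2    1    0    0    0
    0]
top plane [ 0.002  -0.0006  0.0401] n 11351 min [-0.092 -0.066  0.038] max [0.035 0.06  0.043]
c [ 0.6599 -0.0934] [0.112 0.115]
d [0.5001 0.0419] [0.095 0.097]
```

Ring b lies flat on ring a (top plane 40.1 mm). Its release pushed the inner finger against the rod, so c gets released farther out with more tilt.

```bash
python3 - <<'E'
from h import *
s=pick('c',[.6599,-.0934],np.radians(90)+YAW,1,z=.1265)
assert s['width']>.02
T=np.radians(40);n,sgn,ph='c',1,np.pi
p,Q=hookpose(n,sgn,ph,T,-.008,.26);near(p,Q,'W1')
for c in ((-.008,.165),(-.010,.118),(-.0215,.103)):
    p,_=hookpose(n,sgn,ph,T,*c)
    try: ctrl.movel(p,max_speed=.12);s=st(c)
    except ctrl.Unreachable as e: print(c,e);break
print(np.round(get_state()['qpos'],2))
E
```

```text
hover 55.33 tcp [ 0.7017 -0.0893  0.1997] w 0.0857 F [-0.2  0.3 -0.7] T [-0.05  0.06 -0.01] g 0.0 j7 0.11
[ 0.15  0.66 -0.11  1.3   0.07  1.19  0.11]
down 56.09 tcp [ 0.7028 -0.0903  0.1274] w 0.085 F [-0.5 -0.2  0.1] T [ 0.03 -0.04 -0.02] g 0.0 j7 0.1
grip 56.67 tcp [ 0.7028 -0.0903  0.1273] w 0.0262 F [0.2 0.3 4.1] T [-0.   -0.04  0.04] g 56.8 j7 0.1
lift 57.84 tcp [ 0.7018 -0.0903  0.3285] w 0.0264 F [ 0.9 -0.3 -0.1] T [ 0.02 -0.02  0.02] g 56.7 j7 0.12
W1 [ 0.11  0.19  0.04  2.16 -0.9   0.98 -1.03]
W1 59.23 tcp [0.4209 0.1483 0.2683] w 0.0261 F [0.5 0.5 0. ] T [-0.78  0.16 -0.04] g 56.7 j7 -1.03
(-0.008, 0.165) 60.17 tcp [0.4337 0.214  0.2011] w 0.0262 F [-1.1 -0.3 -0.2] T [-0.76  0.17 -0.01] g 56.7 j7 -0.9
(-0.01, 0.118) 60.71 tcp [0.44   0.2451 0.1666] w 0.0259 F [ 0.8 -0.4 -1.3] T [-0.73  0.18 -0.01] g 56.7 j7 -0.79
(-0.0215, 0.103) 61.02 tcp [0.4404 0.2475 0.1479] w 0.0264 F [ 0.3  0.  -0.9] T [-0.75  0.15 -0.03] g 56.8 j7 -0.71
[-0.02  0.42 -0.13  2.29 -1.33  0.62 -0.71]
```

```bash
python3 - <<'E'
from h import *
p,_=hookpose('c',1,np.pi,np.radians(40),-.0265,.1);ctrl.movel(p,max_speed=.05);s=st('touch')
print('along hx',s['contact_force']@HR[:,0])
if s['contact_force']@HR[:,0]>1.5:
    ctrl.ungrasp();s=st('rel');ctrl.pause(.5)
    ctrl.movel(s['tcp_pos']+HR@[-.004,0,.10],max_speed=.2);ctrl.pause(.1);st('back')
    check('w8');rings('pics/t4.png')
E
```

```text
touch 61.28 tcp [0.4408 0.2486 0.1445] w 0.0263 F [1.8 6.3 5.5] T [ 1.14 -0.25 -0.02] g 57.0 j7 -0.67
along hx 8.483967777617803
rel 61.89 tcp [0.44   0.2465 0.1418] w 0.0854 F [ 0.2 -1.   0.2] T [-0.69  0.21  0.03] g 0.0 j7 -0.67
back 63.14 tcp [0.4247 0.1755 0.209 ] w 0.0852 F [-0.   0.4  0.3] T [-0.72  0.15  0.05] g 0.0 j7 -0.88
hist 5mm [  75   60   48 1086 1122  112  114 1717 1810  170  189 4403 4917    0
    0    0    0    2    0    0    0    0    1    3    1    1    0    0
    0]
top plane [0.0005 0.0005 0.0601] n 9197 min [-0.078 -0.053  0.058] max [0.032 0.058 0.063]
d [0.4996 0.0421] [0.096 0.097]
```

Ring c lies flat at 60.1 mm, with an unforced release. Now ring d.

```bash
python3 - <<'E'
from h import *
s=pick('d',[.4995,.042],np.radians(90)+YAW,1,bias=.004,z=.1275)
assert s['width']>.018
T=np.radians(40)
p,Q=hookpose('d',1,np.pi,T,0,.26)
print(np.round(ctrl.ik(p,Q),2))
ctrl.movep(p,Q);st('W1')
for c in ((.002,.165),(.0,.120),(-.014,.112),(-.0215,.109)):
    p,_=hookpose('d',1,np.pi,T,*c)
    try: ctrl.movel(p,max_speed=.1);s=st(c);print(round(s['contact_force']@HR[:,0],1))
    except ctrl.Unreachable as e: print(c,e);break
print(np.round(get_state()['qpos'],2))
im,d=vision.grab_frame('scene');cv2.imwrite('pics/s3.png',cv2.resize(im[80:240,320:480],None,fx=3.7,fy=3.7))
E
```

```text
hover 64.29 tcp [0.5382 0.0453 0.1992] w 0.0858 F [ 0.4 -0.2  0.4] T [-0.05  0.01  0.01] g 0.0 j7 -0.15
[ 0.    0.41 -0.19  1.77  0.09  0.97 -0.15]
down 65.05 tcp [0.5396 0.0449 0.1279] w 0.0852 F [-0.1  0.4  0.2] T [-0.    0.03  0.03] g 0.0 j7 -0.18
grip 65.65 tcp [0.54   0.045  0.1281] w 0.0229 F [0.1 0.9 5.5] T [0.04 0.01 0.01] g 56.9 j7 -0.18
lift 66.82 tcp [0.5388 0.0447 0.3288] w 0.0227 F [-0.1  0.4  0.3] T [0.01 0.01 0.04] g 57.1 j7 -0.12
[ 0.11  0.18  0.    2.14 -0.89  0.97 -1.08]
W1 67.73 tcp [0.4224 0.159  0.2779] w 0.0231 F [0.6 0.1 0.8] T [-0.75  0.13  0.01] g 57.2 j7 -1.08
(0.002, 0.165) 68.83 tcp [0.4361 0.2258 0.2124] w 0.0232 F [-1.2  0.3 -0.4] T [-0.73  0.1  -0.04] g 57.2 j7 -0.97
-0.2
(0.0, 0.12) 69.43 tcp [0.442  0.2557 0.1791] w 0.0227 F [ 0.1 -0.8 -0.8] T [-0.72  0.1   0.05] g 57.2 j7 -0.87
-1.1
(-0.014, 0.112) 69.74 tcp [0.4412 0.2513 0.1636] w 0.0225 F [ 0.5 -0.8 -0. ] T [-0.71  0.13  0.05] g 57.2 j7 -0.79
-0.5
(-0.0215, 0.109) 69.99 tcp [0.4415 0.2516 0.159 ] w 0.0225 F [2.4 9.  5.9] T [ 1.55 -0.46 -0.13] g 56.7 j7 -0.76
10.7
[-0.    0.4  -0.16  2.28 -1.3   0.62 -0.76]
```

View pics/s3.png

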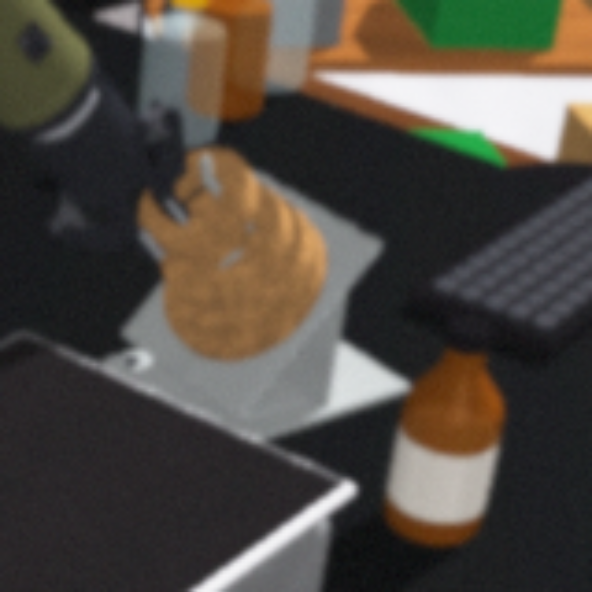

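Ring d is on the rod: the tip shows at (208,165) inside the bore, and I can feel support along hx. Releasing.

```bash
python3 - <<'E'
from h import *
ctrl.ungrasp();s=st('rel');ctrl.pause(.5);st()
ctrl.movel(s['tcp_pos']+HR@[-.004,0,.10],max_speed=.2);ctrl.pause(.1);st('back')
check('w9')
r=rings()
im,d=vision.grab_frame('scene');cv2.imwrite('pics/s4.png',im)
a=cv2.imread('pics/w9.png')[:,100:520];b=cv2.resize(im[80:320,180:480],None,fx=1.25,fy=1.25)
o=np.zeros((400,800,3),np.uint8);o[:,:420]=a;o[:300,425:800]=b;cv2.imwrite('pics/c2.png',o)
E
```

```text
rel 70.67 tcp [0.4404 0.2486 0.1559] w 0.0852 F [ 0.4 -0.5  0.4] T [-0.63  0.11  0.03] g 0.0 j7 -0.75
 71.17 tcp [0.4404 0.2487 0.1559] w 0.0853 F [ 0.1 -0.2  0.6] T [-0.72  0.12  0.01] g 0.0 j7 -0.75
back 71.92 tcp [0.4251 0.1776 0.223 ] w 0.0853 F [-0.9 -0.5 -0.2] T [-0.66  0.16 -0.06] g 0.0 j7 -0.94
hist 5mm [  71   40   25  976 1006   77   66 1432 1680   58   44 1053 1049  149
  165 3542 4060    0    0    0    0    1    0    0    2    1    1    0
    0]
top plane [0.0008 0.0001 0.0801] n 7511 min [-0.065 -0.049  0.078] max [0.03  0.046 0.083]
```

View pics/c2.png

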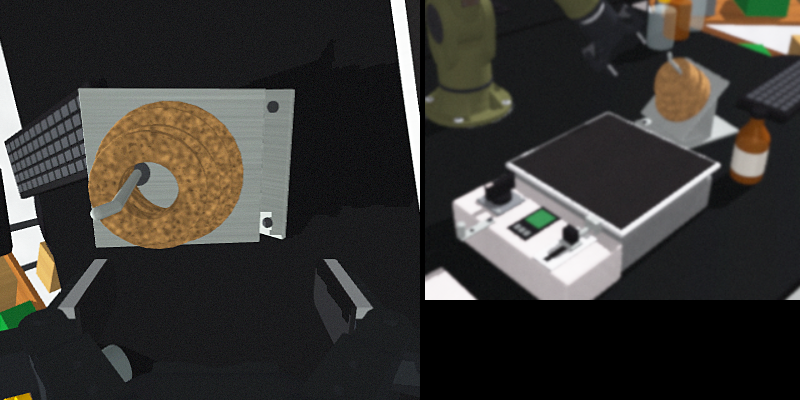

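All four rings are hung and flat (layers at 20, 40, 60 and 80 mm). The platform is clear, the isolator is off, the hasp is out and the lock is home. The gripper is clear of everything, so I'm handing in.

```bash
python3 -c "
from station import ticket
print(ticket.close_job())"
```

```text
the job is handed in; nothing more can be done
None
```

The job is handed in at about 72 s of the 208 s: isolator off, hasp fully out, lock home at its stop, then rings a, b, c and d hung flat on the hook in that order. I saw no contact with the bottle, freezer box or scanner. Releasing ring b briefly put about 65 N on the wrist (limit 120 N), apparently a finger on the rod; I did not rule out the gripper's body, which has the 40 N limit.

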